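# Pull the counting scale's plate home and tare it

## Task

The counting scale's slide plate, with the reference stack of paper cups standing on it, has been left pushed back towards the scale's housing: press down on the plate's black rubber pad and drag the plate by friction until its front edge is fully home against the yellow stop bar, pressing firmly enough that you do not slip but never with more than about 40 N. Only then turn the tare knob on the blue round unit until its red pointer stands at the green zero mark, and let go. Do not touch the cups on the plate (they must stay standing in their ring) and leave the other things on the table as they are.

Things in the scene. Friction and masses are not known exactly. Their poses are not given: they have to be found in the camera images.
- scale: Counting scale, fixed; bed with dark rails, 360 x 150 mm, 12 mm high, a housing (100 mm long, top 90 mm above the table) across its rear end. Origin: on the table, mid-width, 130 mm behind the bed's front end; +x points from the stop bar to the housing, z up. Side rails (22 mm high, 106 mm apart inside) guide the plate; a yellow stop bar, 12 mm thick and 25 mm high, closes the front.
- stop_face (a point): Middle of the stop bar's inner face, 20 mm above the table; same axes as the scale. The plate is home when its front edge touches this face: the plate slides along this frame's -x to get there. The stop is rigid.
- plate_front (a point): Middle of the front edge of the loose slide plate, at its top face (20 mm above the table); +x points along the plate to its rear, z up. It starts 50 to 85 mm from the stop. A flush black rubber pad (94 mm wide) covers the top from 3 to 59 mm behind this edge: press there. The pad is hard, so feel for the contact and watch the force while dragging; more than 40 N on the plate is not allowed.
- plate_ring (a point): Centre of the thin blue ring (80 mm across) on the plate's top, 115 mm behind the front edge, where the reference stack stands.
- ref_stack_center (a point): Centre, half-way up, of the reference stack: seven white paper cups nested mouth down, 72 mm across at the bottom, tapering above half its height to 51 mm at the top, 124 mm high, 0.12 kg, loose on the plate. It must ride along without being touched.
- tare (a joint): Angle of the tare knob, rad: 0 when the red pointer stands at the green zero mark, positive when the pointer is turned counter-clockwise (seen from above) from the mark. Starts 0.6 to 1.7 to the counter-clockwise side, so turn it clockwise. Stiff by friction (0.06 N m), stays where it is left.
- tare_grip (a point): Centre of the knob's grip bar, on the upright turning axis, 61 mm above the table; turns with the knob: the red pointer end points along its -x. Black bar with a red line, 64 mm long (along this x), 14 mm thick (along y: pinch it across here), from 45 to 73 mm above the table, on a black disc 80 mm across (top 45 mm above the table).
- tare_unit: Round blue tare unit, 124 mm across, its white face with a black tick every 10 degrees 41 mm above the table, fixed. Origin: centre of its underside; the green zero mark lies on the face along its -x. It may be on the left or on the right of the scale.
- tape: Red tape dispenser with an amber roll, 130 x 55 mm, 86 mm high, loose; origin at its underside. Leave alone; it stands on the side of the scale opposite to the tare unit.
- stack_a: Tall stack of cups, 76 mm across, 164 mm high, standing on the table; origin at its underside. Leave alone.
- stack_b: Tall stack of cups, 76 mm across, 148 mm high, standing on the table; origin at its underside. Leave alone.
- cup: Single cup standing mouth down, 72 mm across, 76 mm high; origin at its underside. Leave alone.
- earmuffs: Blue ear defenders with a black band, about 180 x 100 x 40 mm, lying on the table. Leave alone.
- plate: The slide plate, aluminium, 255 x 100 x 8 mm, about 0.55 kg, flat on the bed; its rear end stays under the housing and its sides lie between the rails: no edge to grip. Origin: centre of its underside, x to its rear. Friction on the bed about 0.45, fingers on pad 0.9 or more (both vary by 20 %): a steady 12 to 25 N drags it, much less slips.
- ref_stack: The reference stack described under ref_stack_center; origin at the centre of its underside.
Mind the look-alikes: they are no part of the job. Leave any purple look-alike of the ref_stack alone.

How it is judged:
On the way, in this order (a step that is already met when the one before it is completed fails the run):
1. the plate's front edge is home against the stop bar (x of plate_front in the frame of stop_face between -0.003 and 0.003 m), for 0.2 s.
2. then the tare pointer is turned to the zero mark (value of joint tare between -0.08 and 0.08 rad), for 0.2 s.
At the end, for the whole second after the job is handed in: The plate's front edge is within 3 mm of the stop bar's face and at rest, the tare pointer is within 0.08 rad (half a division) of the zero mark and at rest, and the reference stack stands upright on the plate within 15 mm of its ring's centre (all of step 1 and all of step 2 and horizontal distance between ref_stack_center and plate_ring below 0.015 m and angle between ref_stack_center's own z axis and vertical below 0.1 rad and linear speed of plate below 0.02 m/s and velocity of joint tare between -0.05 and 0.05 rad/s); the robot touches nothing.
It fails at once if more than 40 N of contact force on the plate (contact force between any of the fingers, the arm and plate above 40 N).
It fails at once if the cups on the plate are touched, tipped or shifted more than 15 mm off their ring's centre (contact force between any of the fingers, the arm and ref_stack above 1 N or not (horizontal distance between ref_stack_center and plate_ring below 0.015 m and angle between ref_stack_center's own z axis and vertical below 0.1 rad)).
It fails at once if another thing on the table is moved by more than 30 mm (distance of any of tape, stack_a, stack_b, cup, earmuffs from where it was at the start of the episode above 0.03 m or angle between any of tape, stack_a, stack_b, cup, earmuffs's own z axis and vertical above 0.4 rad).
It also fails if it takes over 72 s, if anything falls off the work surface, if the arm or the gripper's body presses on something with over 40 N, if the wrist force passes 120 N, or if a joint passes its speed limit or range.

## Robot

A 6-joint arm with a two-finger parallel gripper is mounted at the origin on the work surface. World frame = base frame: x ahead of the robot, y to its left, z up, the work surface at z = 0. Lengths are in m, angles in rad, forces in N, time in s.
With the tool pointing down it reaches from about 0.3 to 0.775 m from the base axis. Payload 14.6 kg.
Tool frame: the origin (TCP) lies midway between the tips of the shut fingers; the grasp point (between the pads) lies 19 mm behind it (ctrl.pinch_z is the distance from the TCP to the grasp point, in m); z points along the fingers, y is the line along which they close (so a half turn about z gives the same grasp; the last joint's range is limited). The gripper opens to 94 mm and grips with 3 to 60 N. Pads are 16 mm wide; open, the fingers measure 119 mm over their backs; the gripper's body (75 mm by 177 mm) begins 78 mm behind the grasp point.
Start: joints at [-1.345, 0.3, 1.521, -0, 1.321, -0.067], TCP at [0.159, -0.527, 0.205] pointing down, gripper open.
Joint ranges: [-3.03, 3.03], [-0.79, 2.21], [0.23, 2.52], [-1.04, 4.18], [0, 3.07], [-2.55, 2.55]. Speed limits (rad/s): [2.22, 2.22, 2.57, 3.14, 3.14, 3.14].

## Interface

Orientations are given as [roll, pitch, yaw] about the fixed x, y, z axes, in that order (R = Rz(yaw) Ry(pitch) Rx(roll)).
In Python, from station import ctrl gives the robot as it stands.
- The arm moves only by the tool jog_arm, never from a script. Its argument "motion" is a list of rows, each a list of 7 numbers: the shift along the tool's x, y, z in m, then the turn, a rotation vector about the tool's x, y, z in rad, then the opening, from -1 (shut) to 1 (fully open). In form: [[tx, ty, tz, rx, ry, rz, gripper], ...]. A call has 1 to 5 rows; each row shifts and turns the commanded pose from where the row before left it, along the tool's axes as they then stand; what a row does not reach is not made up. A row lasts 1/10 s, in which the tool goes at most 50 mm and 8.59 degrees, less where a joint would pass 70% of its speed; a pose out of reach is approached as far as the arm can. A call is refused whole if a number of a shift passes 0.05 or a number of a turn 0.15, either way. A call with a gripper value outside its range is refused whole. The fingers move at their own pace and stop on an object; "squeeze" is the grip in N (left out, the last holds). Time passes only in rows, so rows that do not move let the fingers close. It gives the time, the measured TCP pose, the force, the opening and the grip force at its end, in the units of the state.
- ctrl.get_obs(): the state, without advancing time (a new reading comes with each control period).
- ctrl.camera(name): name is "scene" or "top"; returns the picture (480x640x3 uint8, red, green, blue); there is no depth.
- ctrl.camera_model(name): a dict with "intrinsics" (3x3 intrinsics, pixels), "rvec" (rotation vector, rad) and "tvec" (3), from world to camera coordinates, as OpenCV has them. Camera axes: x right, y down, z forward; pixel columns grow to the right and rows downward; lengths in m; the calibration is good to about 2 mm. A picture is of the moment at which its call begins. camera_model takes no time and is no camera call.
- ctrl.hand_in(): hands the job in; it is judged then, once.
The state is a dict: "time_s": time; "qpos": joint angles; "joint_vel": joint speeds; "tau": joint torques, N m; "ee_pos": TCP position; "eef_rot": TCP orientation; "force": force on the tool from outside, world axes, zero at the start; "moment": the same for the moment, N m; "grip_width": finger opening in m; "grip_force": force on a finger pad.
Only numpy, scipy, OpenCV 4.12 (cv2) and the standard library are available. Lean on these libraries where they do the work, as an engineer would, in place of code of your own. Each camera call takes 0.05 s, during which the arm holds its last target. There are 200 camera calls.

## Working session

There is one attempt and no reset: what is moved stays moved. The work goes in short steps, Python scripts to look and compute and a tool call to move; the robot and the scene stay as the last step left them, time stands still between calls to the robot, and variables do not carry over. Pictures are saved under pics/ and viewed, at most 10 in all, crops included, and the job is handed in when it is done.

Besides the shell and the picture viewer there is one more tool, called after "Request:" as a command line: name --pt "numbers of a row" for each row, then --argument value for the rest. jog_arm: Moves the arm, as the interface text tells. Its arguments: {"type":"object","properties":{"motion":{"type":"array"},"squeeze":{"type":"number"}},"required":["motion"]}

```bash
mkdir -p pics; ls; cat > h.py <<'E'
import numpy as np, cv2
from station import ctrl
def ray(name,uv):
    m=ctrl.camera_model(name);K=np.array(m["intrinsics"]);R=cv2.Rodrigues(np.array(m["rvec"],float))[0];t=np.array(m["tvec"],float).ravel()
    d=R.T@np.linalg.inv(K)@np.array([uv[0],uv[1],1.]);return -R.T@t,d
def onz(name,uv,z):
    c,d=ray(name,uv);return c+d*(z-c[2])/d[2]
def pix(name,p):
    m=ctrl.camera_model(name)
    return cv2.projectPoints(np.array(p,float).reshape(-1,1,3),np.array(m["rvec"],float),np.array(m["tvec"],float),np.array(m["intrinsics"]),None)[0].reshape(-1,2)
def snap(name,f):
    im=cv2.cvtColor(np.array(ctrl.camera(name)),cv2.COLOR_RGB2BGR);cv2.imwrite(f"pics/{f}.png",im);return im
E
python3 - <<'E'
from h import *
snap("top","top0");snap("scene","scene0")
print(ctrl.get_obs())
for n in("top","scene"):print(n,ray(n,(320,240)))
E
```

```text
pics
{'time_s': 0.1, 'qpos': array([-1.34457019e+00,  3.00422981e-01,  1.52151204e+00,  2.75718215e-06,
        1.32072308e+00, -6.65828688e-02]), 'joint_vel': array([-0.00139656, -0.00056019, -0.0007784 , -0.00053322,  0.00123329,
        0.00118384]), 'tau': array([ 9.91699417e-04, -5.32642615e+01, -3.53283834e+01,  7.09692668e-02,
        2.34675634e-02, -5.52034885e-05]), 'ee_pos': array([ 0.1587066 , -0.52635423,  0.20494193]), 'eef_rot': array([-3.14052974e+00, -7.35530203e-05,  2.92808286e-01]), 'force': array([ 0.2282402 ,  0.6105365 , -1.20619185]), 'moment': array([ 0.00753539, -0.02113855, -0.02601649]), 'grip_force': 0.0, 'grip_width': 0.0936851524430717}
top (array([ 0.43393917, -0.09193311,  1.45874127]), array([ 0.14323987, -0.00933307, -0.98973832]))
scene (array([ 1.39309137, -0.50259272,  0.99463843]), array([-0.60800349,  0.32903102, -0.72259913]))
```

View pics/top0.png

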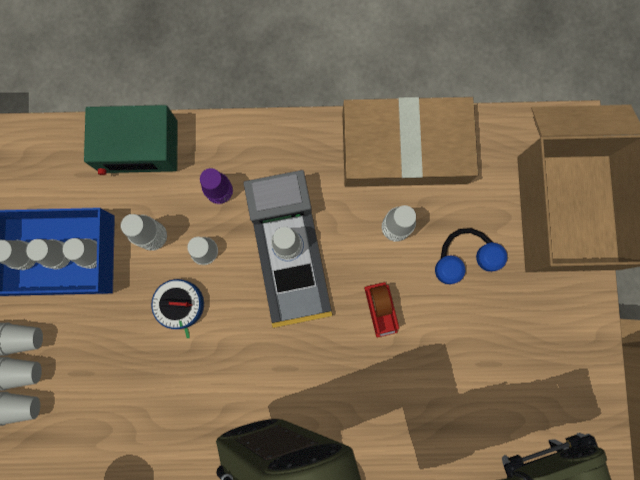

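View pics/scene0.png

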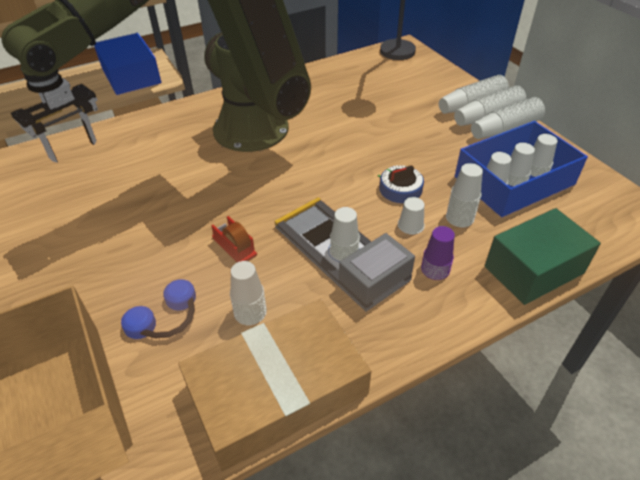

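The top view shows the scale with its yellow bar at about (301,319), the black pad at (295,277), the cups at (287,242) and the housing at (278,195). The tare unit is at (177,304), with its red line near (180,304) and green mark near (182,325–335). The tape is at (381,308). Next I'll measure these.

```bash
python3 - <<'E'
from h import *
im=cv2.imread("pics/top0.png");hsv=cv2.cvtColor(im,cv2.COLOR_BGR2HSV)
def mask(lo,hi,box):
    m=cv2.inRange(hsv,lo,hi);k=np.zeros_like(m);x0,y0,x1,y1=box;k[y0:y1,x0:x1]=255;return m&k
def rect(n,m,z):
    c=max(cv2.findContours(m,0,2)[0],key=cv2.contourArea);r=cv2.minAreaRect(c)
    b=np.array([onz("top",p,z)[:2] for p in cv2.boxPoints(r)]);e=b[1]-b[0];f=b[2]-b[1];L=e if np.hypot(*e)>np.hypot(*f) else f
    print(n,np.round(r[0],1),cv2.contourArea(c),"ctr",b.mean(0).round(4),"size",np.hypot(*e).round(4),np.hypot(*f).round(4),"long ang",np.arctan2(L[1],L[0]).round(3));return c
rect("yellow",mask((18,120,90),(32,255,255),(255,300,345,335)),.025)
rect("pad",mask((0,0,0),(180,255,45),(268,258,322,300)),.020)
rect("red",mask((0,150,90),(8,255,255),(150,280,206,330)),.073)
g=rect("green",mask((45,100,50),(85,255,255),(150,300,215,345)),.041)
print(g.reshape(-1,2).tolist())
m=mask((100,90,40),(125,255,255),(145,270,212,335))|mask((0,0,150),(180,60,255),(145,270,212,335))
c=max(cv2.findContours(m,0,2)[0],key=cv2.contourArea);e=cv2.fitEllipse(c);print("unit",e,onz("top",e[0],.041))
m=mask((0,0,150),(180,60,255),(145,270,212,335));c=max(cv2.findContours(m,0,2)[0],key=cv2.contourArea);e=cv2.fitEllipse(c);print("face",e,onz("top",e[0],.041))
rr=mask((0,150,90),(8,255,255),(150,280,206,330));print("redpix",cv2.boundingRect(rr))
a=cv2.resize(im[270:345,140:215],(600,600),interpolation=2);cv2.imwrite("pics/tare0.png",a)
E
```

```text
yellow [301.8 319.3] 253.0 ctr [ 0.4457 -0.0562] size 0.1506 0.0129 long ang -1.397
pad [293.4 277.5] 717.0 ctr [ 0.5495 -0.0372] size 0.0913 0.0529 long ang -1.395
red [177.5 303.5] 38.0 ctr [0.4893 0.2378] size 0.0405 0.0071 long ang -1.593
green [186.7 332.4] 16.0 ctr [0.4203 0.2224] size 0.0064 0.0228 long ang -2.889
[[185, 328], [185, 331], [186, 332], [186, 335], [187, 336], [187, 337], [188, 337], [188, 332], [187, 331], [187, 329], [186, 328]]
unit ((177.4598846435547, 304.004638671875), (48.38023376464844, 50.3802604675293), 75.33917236328125) [0.48939594 0.24551022 0.041     ]
face ((175.56454467773438, 303.5480651855469), (41.640682220458984, 42.729774475097656), 47.21567153930664) [0.49060735 0.2501373  0.041     ]
redpix (169, 302, 18, 4)
```

View pics/tare0.png

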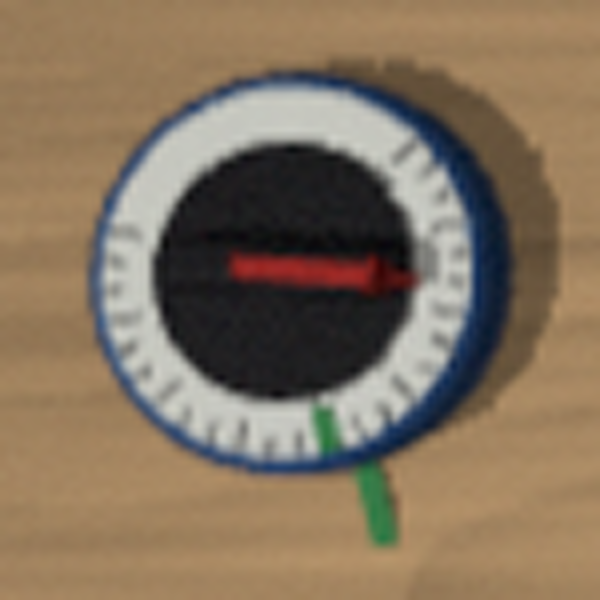

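The crop shows the knob pointing right: red line from (230,265) to its tip at (415,280), and the green mark on the face from (322,408) to (332,455). Next I'll compute the angles and clearances.

```bash
python3 - <<'E'
from h import *
im=cv2.imread("pics/top0.png")
P=lambda u,v,z:onz("top",(140+u/8-.44,270+v/8-.44),z)[:2]
c=P(285,272,.041);print("c",c)
a,b=P(232,266,.073),P(375,271,.073);d=b-a;print("bar",a,b,(a+b)/2,np.arctan2(d[1],d[0]),"tip",P(415,280,.045))
disc=P(284,271,.045);print("disc",disc)
g1,g2=P(322,408,.041),P(332,455,.041)
for g in(g1,g2):print("green",g,np.arctan2(*(g-c)[::-1]))
d=g2-g1;print(np.arctan2(d[1],d[0]))
for n,uv,z in(("stack left top",(132,226),.16),("stack right top",(404,216),.16),("cup",(200,246),.076),("ref",(287,239),.144),("purple",(212,179),.144),("tape",(381,290),.086)):print(n,onz("top",uv,z).round(3))
# edges of plate: profile along scale axis
u=np.array([np.cos(.176),np.sin(.176)]);o=np.array([.4516,-.0552])
E
```

```text
c [0.49059905 0.25106157]
bar [0.49145271 0.25911358] [0.48901786 0.21653621] [0.49023529 0.2378249 ] -1.6279204904014288 tip [0.48713684 0.21060729]
disc [0.49074857 0.25040041]
green [0.44923965 0.2394417 ] -2.8677046350407394
green [0.43503871 0.23629086] -2.8817529679024494
-2.923253573272143
stack left top [0.664 0.322 0.16 ]
stack right top [ 0.673 -0.297  0.16 ]
cup [0.626 0.184 0.076]
ref [ 0.628 -0.029  0.144]
purple [0.773 0.143 0.144]
tape [ 0.51  -0.246  0.086]
```

Request:
jog_arm --pt "0 0 0 0 0 0.118 -1" --pt "0.033 -0.03 0 0 0 0 -1" --pt "0.033 -0.03 0 0 0 0 -1" --pt "0.033 -0.03 0 0 0 0 -1" --pt "0.033 -0.03 0 0 0 0 -1" --squeeze 20

```text
time_s: 0.6
ee_pos: [0.2685, -0.3838, 0.2052]
eef_rot: [-3.141, 0.0, 0.174]
force: [0.6, -1.5, 0.7]
grip_width: 0.0577
grip_force: 0.0
```

Request:
jog_arm --pt "0.033 -0.03 0 0 0 0 -1" --pt "0.033 -0.03 0 0 0 0 -1" --pt "0.033 -0.03 0 0 0 0 -1" --pt "0.033 -0.03 0 0 0 0 -1" --pt "0.033 -0.03 0 0 0 0 -1"

```text
time_s: 1.1
ee_pos: [0.405, -0.2073, 0.2054]
eef_rot: [-3.142, 0.0, 0.175]
force: [0.5, -0.7, -0.7]
grip_width: 0.0173
grip_force: 0.0
```

Request:
jog_arm --pt "0.033 -0.03 0 0 0 0 -1" --pt "0.033 -0.03 0 0 0 0 -1" --pt "0.033 -0.03 0 0 0 0 -1" --pt "0 0 0 0 0 0 -1" --pt "0 0 0 0 0 0 -1"

```text
time_s: 1.6
ee_pos: [0.486, -0.1027, 0.205]
eef_rot: [-3.141, 0.001, 0.177]
force: [-0.4, -0.7, -0.4]
grip_width: 0.0006
grip_force: 0.0
```

Request:
jog_arm --pt "0.034 -0.027 0 0 0 0 -1" --pt "0.034 -0.026 0 0 0 0 -1" --pt "0 0 0.03 0 0 0 -1" --pt "0 0 0.04 0 0 0 -1" --pt "0 0 0 0 0 0 -1"

```text
time_s: 2.1
ee_pos: [0.5411, -0.04, 0.1311]
eef_rot: [-3.139, 0.008, 0.174]
force: [-1.1, -0.2, -0.2]
grip_width: 0.0006
grip_force: 0.0
```

```bash
python3 - <<'E'
from h import *
im=snap("top","top1");sc=snap("scene","scene1");print(ctrl.get_obs()["ee_pos"])
p=ctrl.get_obs()["ee_pos"];print(pix("top",p),pix("scene",p))
a=cv2.resize(im[190:340,230:380],(400,400),interpolation=2);b=cv2.resize(sc[170:320,255:405],(400,400),interpolation=2)
cv2.imwrite("pics/c1.png",np.hstack([a,b]))
E
```

```text
[ 0.54364977 -0.04028118  0.13636959]
[[292.79341923 275.96220877]] [[320.37353671 196.69361231]]
```

View pics/c1.png

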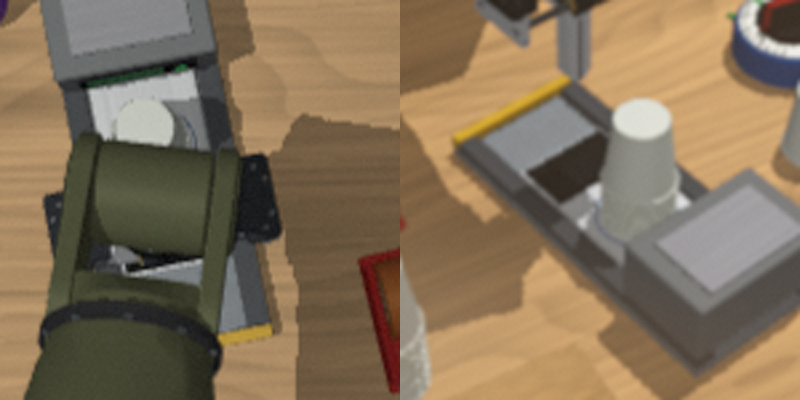

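Left, the arm hides part of the scale and the cups stand behind the gripper. Right, the fingertip is at about (575,75) in the crop, as predicted, and the cups are clear. I'll go down to feel for contact.

Request:
jog_arm --pt "0 0 0.04 0 0 0 -1" --pt "0 0 0.035 0 0 0 -1" --pt "0 0 0.02 0 0 0 -1" --pt "0 0 0.005 0 0 0 -1" --pt "0 0 0 0 0 0 -1"

```text
time_s: 2.7
ee_pos: [0.5446, -0.0398, 0.037]
eef_rot: [3.141, -0.002, 0.174]
force: [0.7, 0.3, -0.2]
grip_width: 0.0003
grip_force: 0.0
```

Request:
jog_arm --pt "0 0 0.004 0 0 0 -1" --pt "0 0 0.002 0 0 0 -1" --pt "0 0 0 0 0 0 -1" --pt "0 0 0 0 0 0 -1"

```text
time_s: 3.1
ee_pos: [0.5441, -0.0392, 0.0299]
eef_rot: [3.141, -0.001, 0.175]
force: [0.6, -0.6, 0.3]
grip_width: 0.0001
grip_force: 0.0
```

Request:
jog_arm --pt "0 0 0.003 0 0 0 -1" --pt "0 0 0.002 0 0 0 -1" --pt "0 0 0.002 0 0 0 -1" --pt "0 0 0.001 0 0 0 -1" --pt "0 0 0 0 0 0 -1"

```text
time_s: 3.6
ee_pos: [0.5438, -0.0392, 0.0212]
eef_rot: [-3.141, 0.0, 0.175]
force: [1.3, 0.7, 0.8]
grip_width: 0.0005
grip_force: 0.0
```

Request:
jog_arm --pt "0 0 0.001 0 0 0 -1" --pt "0 0 0 0 0 0 -1" --pt "0 0 0 0 0 0 -1"

```text
time_s: 3.9
ee_pos: [0.5439, -0.0392, 0.0205]
eef_rot: [-3.142, -0.0, 0.175]
force: [-0.0, -0.1, -0.2]
grip_width: 0.0004
grip_force: 0.0
```

Request:
jog_arm --pt "0 0 0.0007 0 0 0 -1" --pt "0 0 0 0 0 0 -1" --pt "0 0 0 0 0 0 -1"

```text
time_s: 4.2
ee_pos: [0.544, -0.0392, 0.0203]
eef_rot: [3.141, -0.0, 0.175]
force: [-2.8, 1.0, 6.5]
grip_width: 0.0002
grip_force: 3.3
```

Request:
jog_arm --pt "0 0 0.0003 0 0 0 -1" --pt "0 0 0 0 0 0 -1" --pt "0 0 0 0 0 0 -1"

```text
time_s: 4.5
ee_pos: [0.544, -0.0392, 0.0203]
eef_rot: [3.141, -0.0, 0.175]
force: [-3.7, 0.9, 9.7]
grip_width: 0.0003
grip_force: 5.1
```

Request:
jog_arm --pt "0 0 0.0005 0 0 0 -1" --pt "0 0 0.0004 0 0 0 -1" --pt "0 0 0 0 0 0 -1" --pt "0 0 0 0 0 0 -1"

```text
time_s: 4.9
ee_pos: [0.5441, -0.0392, 0.0202]
eef_rot: [3.141, -0.001, 0.175]
force: [-9.6, 0.9, 21.0]
grip_width: 0.0007
grip_force: 10.5
```

Request:
jog_arm --pt "-0.001 0 0 0 0 0 -1" --pt "-0.001 0 0 0 0 0 -1" --pt "-0.001 0 0 0 0 0 -1" --pt "-0.001 0 0 0 0 0 -1"

```text
time_s: 5.3
ee_pos: [0.5423, -0.0399, 0.0203]
eef_rot: [3.14, -0.006, 0.175]
force: [8.2, 1.7, 8.5]
grip_width: 0.0004
grip_force: 3.9
```

Request:
jog_arm --pt "0 0 0.0006 0 0 0 -1" --pt "0 0 0.0006 0 0 0 -1" --pt "0 0 0 0 0 0 -1"

```text
time_s: 5.6
ee_pos: [0.5423, -0.0399, 0.0201]
eef_rot: [3.14, -0.006, 0.175]
force: [-0.7, 2.2, 23.4]
grip_width: 0.0005
grip_force: 11.7
```

Request:
jog_arm --pt "-0.001 0 0 0 0 0 -1" --pt "-0.002 0 0 0 0 0 -1" --pt "-0.002 0 0 0 0 0 -1"

```text
time_s: 5.9
ee_pos: [0.5387, -0.0408, 0.0202]
eef_rot: [3.139, -0.01, 0.175]
force: [10.4, 1.8, 14.9]
grip_width: 0.0002
grip_force: 7.3
```

Request:
jog_arm --pt "-0.002 0 0.0005 0 0 0 -1" --pt "-0.003 0 0 0 0 0 -1" --pt "-0.003 0 0 0 0 0 -1"

```text
time_s: 6.2
ee_pos: [0.5315, -0.0424, 0.0202]
eef_rot: [3.139, -0.011, 0.175]
force: [12.3, 2.2, 17.9]
grip_width: 0.0001
grip_force: 8.9
```

Request:
jog_arm --pt "-0.003 0 0 0 0 0 -1" --pt "-0.003 0 0 0 0 0 -1" --pt "-0.003 0 0 0 0 0 -1"

```text
time_s: 6.5
ee_pos: [0.5227, -0.044, 0.0202]
eef_rot: [3.139, -0.011, 0.175]
force: [12.5, 2.0, 17.9]
grip_width: 0.0009
grip_force: 9.0
```

Request:
jog_arm --pt "-0.003 0 0 0 0 0 -1" --pt "-0.003 0 0 0 0 0 -1" --pt "-0.003 0 0 0 0 0 -1" --pt "-0.003 0 0 0 0 0 -1" --pt "-0.003 0 0 0 0 0 -1"

```text
time_s: 7.0
ee_pos: [0.508, -0.0467, 0.0202]
eef_rot: [3.138, -0.012, 0.175]
force: [12.4, 2.0, 18.9]
grip_width: 0.0001
grip_force: 9.3
```

Request:
jog_arm --pt "-0.003 0 0 0 0 0 -1" --pt "-0.003 0 0 0 0 0 -1" --pt "-0.003 0 0 0 0 0 -1" --pt "-0.003 0 0 0 0 0 -1"

```text
time_s: 7.4
ee_pos: [0.4963, -0.0488, 0.0202]
eef_rot: [3.138, -0.012, 0.175]
force: [13.1, 2.2, 18.7]
grip_width: 0.0003
grip_force: 9.5
```

Request:
jog_arm --pt "-0.0025 0 0 0 0 0 -1" --pt "-0.0025 0 0 0 0 0 -1" --pt "-0.0025 0 0 0 0 0 -1"

```text
time_s: 7.7
ee_pos: [0.489, -0.0501, 0.0201]
eef_rot: [3.138, -0.012, 0.175]
force: [13.4, 3.1, 19.4]
grip_width: 0.0008
grip_force: 9.7
```

Request:
jog_arm --pt "-0.002 0 0 0 0 0 -1" --pt "-0.0015 0 0 0 0 0 -1" --pt "-0.001 0 0 0 0 0 -1" --pt "-0.001 0 0 0 0 0 -1"

```text
time_s: 8.1
ee_pos: [0.4836, -0.0511, 0.0201]
eef_rot: [3.138, -0.012, 0.175]
force: [13.1, 3.4, 19.6]
grip_width: 0.0007
grip_force: 9.7
```

Request:
jog_arm --pt "-0.001 0 0 0 0 0 -1" --pt "-0.001 0 0 0 0 0 -1" --pt "-0.001 0 0 0 0 0 -1"

```text
time_s: 8.4
ee_pos: [0.4807, -0.0517, 0.0201]
eef_rot: [3.138, -0.012, 0.175]
force: [12.5, 2.4, 19.4]
grip_width: 0.0003
grip_force: 9.8
```

Request:
jog_arm --pt "-0.001 0 0 0 0 0 -1" --pt "-0.001 0 0 0 0 0 -1"

```text
time_s: 8.6
ee_pos: [0.4788, -0.052, 0.0201]
eef_rot: [3.138, -0.012, 0.175]
force: [12.5, 1.5, 19.0]
grip_width: 0.0003
grip_force: 9.9
```

Request:
jog_arm --pt "-0.001 0 0 0 0 0 -1" --pt "-0.001 0 0 0 0 0 -1"

```text
time_s: 8.8
ee_pos: [0.4768, -0.0524, 0.0202]
eef_rot: [3.138, -0.012, 0.175]
force: [14.5, 2.9, 19.6]
grip_width: 0.0004
grip_force: 9.9
```

Request:
jog_arm --pt "-0.001 0 0 0 0 0 -1" --pt "-0.001 0 0 0 0 0 -1"

```text
time_s: 9.0
ee_pos: [0.4752, -0.0527, 0.0202]
eef_rot: [3.138, -0.013, 0.175]
force: [15.4, 3.5, 18.1]
grip_width: 0.0007
grip_force: 9.0
```

Request:
jog_arm --pt "-0.001 0 0 0 0 0 -1" --pt "0 0 0 0 0 0 -1"

```text
time_s: 9.2
ee_pos: [0.4741, -0.0528, 0.0201]
eef_rot: [3.138, -0.012, 0.175]
force: [14.6, 3.3, 18.9]
grip_width: 0.0005
grip_force: 9.3
```

Request:
jog_arm --pt "-0.001 0 0.0003 0 0 0 -1" --pt "-0.001 0 0 0 0 0 -1"

```text
time_s: 9.4
ee_pos: [0.4727, -0.0531, 0.0201]
eef_rot: [3.138, -0.014, 0.175]
force: [17.7, 4.6, 19.4]
grip_width: 0.0005
grip_force: 10.1
```

Request:
jog_arm --pt "-0.001 0 0 0 0 0 -1" --pt "-0.001 0 0 0 0 0 -1"

```text
time_s: 9.6
ee_pos: [0.4708, -0.0535, 0.0201]
eef_rot: [3.138, -0.014, 0.175]
force: [18.0, 4.4, 20.0]
grip_width: 0.0005
grip_force: 9.5
```

```bash
python3 - <<'E'
from h import *
im=snap("top","top2");sc=snap("scene","scene2")
a=cv2.resize(im[220:340,240:360],(400,400),interpolation=2);b=cv2.resize(sc[180:280,265:365],(400,400),interpolation=2)
cv2.imwrite("pics/c2.png",np.hstack([a,b]))
E
```

```text
(no output)
```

View pics/c2.png

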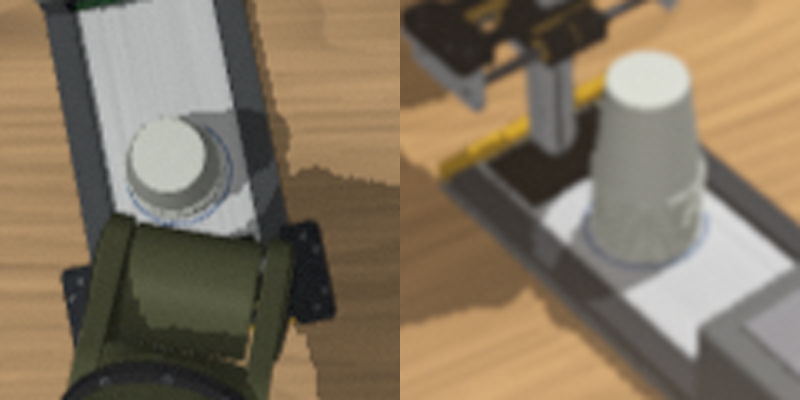

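The pad's front edge is right at the yellow bar (crop right, about (480,165)–(600,95)), and the cups stand in their ring. Friction is saturated, so the plate is home. Lifting off, then I'll check with the arm out of the way.

Request:
jog_arm --pt "0 0 -0.002 0 0 0 -1" --pt "0 0 -0.01 0 0 0 -1" --pt "0 0 -0.05 0 0 0 -1" --pt "0 0 -0.05 0 0 0 -1" --pt "0 0 -0.05 0 0 0 -1"

```text
time_s: 10.2
ee_pos: [0.4642, -0.053, 0.1807]
eef_rot: [-3.141, 0.001, 0.175]
force: [-0.4, -1.0, 0.6]
grip_width: 0.0003
grip_force: 0.0
```

Request:
jog_arm --pt "0 -0.05 0 0 0 -0.14 1" --pt "0 -0.05 0 0 0 -0.14 1" --pt "0 -0.05 0 0 0 -0.14 1" --pt "0 -0.05 0 0 0 -0.14 1" --pt "0 0 0 0 0 -0.14 1"

```text
time_s: 10.7
ee_pos: [0.388, 0.1334, 0.1789]
eef_rot: [-3.141, 0.0, 0.886]
force: [1.0, -1.2, 0.1]
grip_width: 0.0372
grip_force: 0.0
```

Request:
jog_arm --pt "0 0 0 0 0 -0.14 1" --pt "0 0 0 0 0 -0.14 1" --pt "0 0 0 0 0 -0.14 1" --pt "0 0 0 0 0 -0.14 1" --pt "0 0 0 0 0 0 1"

```text
time_s: 11.2
ee_pos: [0.3905, 0.1299, 0.1787]
eef_rot: [-3.141, 0.0, 1.437]
force: [-0.5, -0.6, -0.0]
grip_width: 0.0769
grip_force: 0.0
```

```bash
python3 - <<'E'
from h import *
o=ctrl.get_obs();print(o["ee_pos"],o["eef_rot"],o["qpos"][5],o["force"])
im=snap("top","top3");sc=snap("scene","scene3")
a=cv2.resize(im[220:340,220:340],(400,400),interpolation=2);b=cv2.resize(sc[180:280,265:365],(400,400),interpolation=2)
cv2.imwrite("pics/c3.png",np.hstack([a,b]))
hsv=cv2.cvtColor(im,cv2.COLOR_BGR2HSV)
m=cv2.inRange(hsv,(0,0,0),(180,255,45));k=np.zeros_like(m);k[285:320,276:328]=255
c=max(cv2.findContours(m&k,0,2)[0],key=cv2.contourArea);r=cv2.minAreaRect(c);p=onz("top",r[0],.02)[:2]
print(r,p,"front edge from face",(p-[.4516,-.0552])@[np.cos(.175),np.sin(.175)]-.031)
E
```

```text
[0.3905089  0.12988373 0.17871803] [-3.14099319e+00  2.79853640e-04  1.43711668e+00] 0.3657684590746768 [-0.5315104  -0.61929842 -0.01158446]
((299.2499694824219, 304.2500305175781), (21.376657485961914, 36.86983108520508), 78.69007110595703) [ 0.48288323 -0.05049978] front edge from face 0.000623769614948054
```

View pics/c3.png

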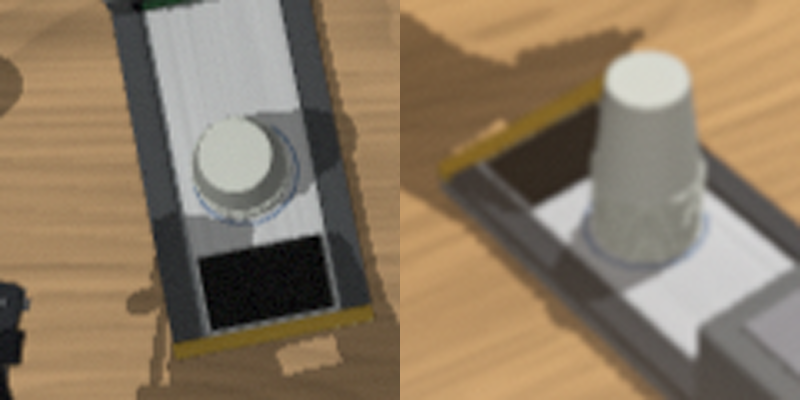

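The plate is home: the thin front strip touches the bar, with about 0.6 mm measured and the cups in the ring. On to the knob.

Request:
jog_arm --pt "0 0 0 0 0 -0.063 1" --pt "0.032 0.023 0 0 0 0 1" --pt "0.032 0.023 0 0 0 0 1" --pt "0.032 0.023 0 0 0 0 1" --pt "0.031 0.022 0 0 0 0 1"

```text
time_s: 11.8
ee_pos: [0.4917, 0.2513, 0.1785]
eef_rot: [-3.141, 0.0, 1.494]
force: [-0.5, -0.8, 0.8]
grip_width: 0.094
grip_force: 0.0
```

Request:
jog_arm --pt "0 0 0.04 0 0 0 1" --pt "0 0 0.03 0 0 0 1" --pt "0 0 0 0 0 0 1" --pt "0 0 0 0 0 0 1"

```text
time_s: 12.2
ee_pos: [0.4911, 0.25, 0.1094]
eef_rot: [-3.141, 0.0, 1.496]
force: [-0.3, 0.6, 0.3]
grip_width: 0.0935
grip_force: 0.0
```

Down to z = 0.051 and grip.

Request:
jog_arm --pt "0 0 0.03 0 0 0 1" --pt "0 0 0.02 0 0 0 1" --pt "0 0 0.008 0 0 0 1" --pt "0 0 0 0 0 0 1" --pt "0 0 0 0 0 0 1"

```text
time_s: 12.7
ee_pos: [0.4918, 0.2503, 0.0523]
eef_rot: [3.14, -0.001, 1.497]
force: [-0.1, -0.6, -0.5]
grip_width: 0.0935
grip_force: 0.0
```

Request:
jog_arm --pt "0 0 0 0 0 0 -1" --pt "0 0 0 0 0 0 -1" --pt "0 0 0 0 0 0 -1" --pt "0 0 0 0 0 0 -1" --pt "0 0 0 0 0 0 -1" --squeeze 15

```text
time_s: 13.2
ee_pos: [0.4909, 0.2501, 0.0506]
eef_rot: [3.142, -0.0, 1.498]
force: [0.3, 1.2, -0.0]
grip_width: 0.057
grip_force: 0.0
```

Request:
jog_arm --pt "0 0 0 0 0 0 -1" --pt "0 0 0 0 0 0 -1" --pt "0 0 0 0 0 0 -1" --pt "0 0 0 0 0 0 -1" --pt "0 0 0 0 0 0 -1"

```text
time_s: 13.7
ee_pos: [0.4908, 0.25, 0.0505]
eef_rot: [-3.141, 0.0, 1.498]
force: [-9.4, 0.7, 2.6]
grip_width: 0.0174
grip_force: 5.7
```

Request:
jog_arm --pt "0 0 0 0 0 0 -1" --pt "0 0 0 0 0 0 -1" --pt "0 0 0 0 0 0 -1" --squeeze 25

```text
time_s: 14.0
ee_pos: [0.4891, 0.2501, 0.0504]
eef_rot: [-3.137, 0.001, 1.498]
force: [-13.9, 0.4, 9.0]
grip_width: 0.0141
grip_force: 25.0
```

```bash
python3 -c "
from h import *
o=ctrl.get_obs();print(o)"
```

```text
{'time_s': 14.0, 'qpos': array([4.05437988e-01, 4.78182655e-01, 1.66494838e+00, 1.15602783e-03,
       1.00264359e+00, 4.77568408e-01]), 'joint_vel': array([-0.00030861, -0.00089178,  0.00016388,  0.00129558,  0.00162013,
       -0.00219776]), 'tau': array([-3.19078222e+00, -5.43825245e+01, -3.31673133e+01, -1.05853681e+00,
       -3.35505992e+00, -2.19875900e-02]), 'ee_pos': array([0.48913059, 0.25005962, 0.0504397 ]), 'eef_rot': array([-3.13743165e+00,  1.05918249e-03,  1.49804404e+00]), 'force': array([-13.91582742,   0.38947346,   9.01035521]), 'moment': array([-0.08443786,  2.55209733, -0.02562595]), 'grip_force': 25.00204235315323, 'grip_width': 0.01407036113497235}
```

Request:
jog_arm --pt "0 -0.002 0 0 0 0 -1" --pt "0 -0.001 0 0 0 0 -1" --pt "0 0 0 0 0 0 -1"

```text
time_s: 14.3
ee_pos: [0.4889, 0.2501, 0.0506]
eef_rot: [3.139, -0.0, 1.498]
force: [8.2, -0.7, -6.0]
grip_width: 0.0137
grip_force: 25.0
```

Request:
jog_arm --pt "0 0 0 0 0 0.1 -1" --pt "0 0 0 0 0 0.1 -1" --pt "0 0 0 0 0 0.1 -1" --pt "0 0 0 0 0 0.1 -1" --pt "0 0 0 0 0 0 -1"

```text
time_s: 14.8
ee_pos: [0.4883, 0.2503, 0.0505]
eef_rot: [3.141, -0.001, 1.096]
force: [3.1, -0.2, -2.4]
grip_width: 0.0138
grip_force: 25.0
```

Request:
jog_arm --pt "0 0 0 0 0 0.1 -1" --pt "0 0 0 0 0 0.1 -1" --pt "0 0 0 0 0 0.1 -1" --pt "0 0 0 0 0 0.1 -1" --pt "0 0 0 0 0 0.1 -1"

```text
time_s: 15.3
ee_pos: [0.4876, 0.2508, 0.0505]
eef_rot: [-3.141, -0.0, 0.597]
force: [-1.2, 4.4, 0.2]
grip_width: 0.0132
grip_force: 25.0
```

Request:
jog_arm --pt "0 0 0 0 0 0.1 -1" --pt "0 0 0 0 0 0.1 -1" --pt "0 0 0 0 0 0.1 -1" --pt "0 0 0 0 0 0.05 -1" --pt "0 0 0 0 0 0 -1"

```text
time_s: 15.8
ee_pos: [0.4874, 0.2513, 0.0505]
eef_rot: [-3.14, 0.0, 0.249]
force: [-2.4, 7.4, -1.5]
grip_width: 0.0137
grip_force: 25.0
```

Request:
jog_arm --pt "0 0 0 0 0 0 1" --pt "0 0 0 0 0 0 1" --pt "0 0 0 0 0 0 1" --pt "0 0 0 0 0 0 1" --pt "0 0 0 0 0 0 1"

```text
time_s: 16.3
ee_pos: [0.488, 0.2501, 0.0506]
eef_rot: [3.142, -0.0, 0.248]
force: [-0.0, -0.6, -0.8]
grip_width: 0.05
grip_force: 0.0
```

Request:
jog_arm --pt "0 0 -0.04 0 0 0 1" --pt "0 0 -0.05 0 0 0 1" --pt "0 0 -0.05 0 0 0 1" --pt "-0.05 0 0 0 0 0 1" --pt "-0.05 0 0 0 0 0 1"

```text
time_s: 16.8
ee_pos: [0.3906, 0.2256, 0.1916]
eef_rot: [-3.141, -0.003, 0.248]
force: [0.4, 0.7, -0.0]
grip_width: 0.0903
grip_force: 0.0
```

Request:
jog_arm --pt "0 0.05 0 0 0 0 1" --pt "0 0.05 0 0 0 0 1" --pt "0 0.05 0 0 0 0 1" --pt "0 0.05 0 0 0 0 1" --pt "0 0 0 0 0 0 1"

```text
time_s: 17.3
ee_pos: [0.4408, 0.0273, 0.1907]
eef_rot: [3.141, -0.0, 0.242]
force: [0.2, 0.3, 0.7]
grip_width: 0.094
grip_force: 0.0
```

```bash
python3 - <<'E'
from h import *
im=snap("top","top4");sc=snap("scene","scene4")
a=cv2.resize(im[270:345,140:215],(400,400),interpolation=2);b=cv2.resize(sc[150:220,360:430],(400,400),interpolation=2)
cv2.imwrite("pics/c4.png",np.hstack([a,b]))
E
```

```text
(no output)
```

View pics/c4.png

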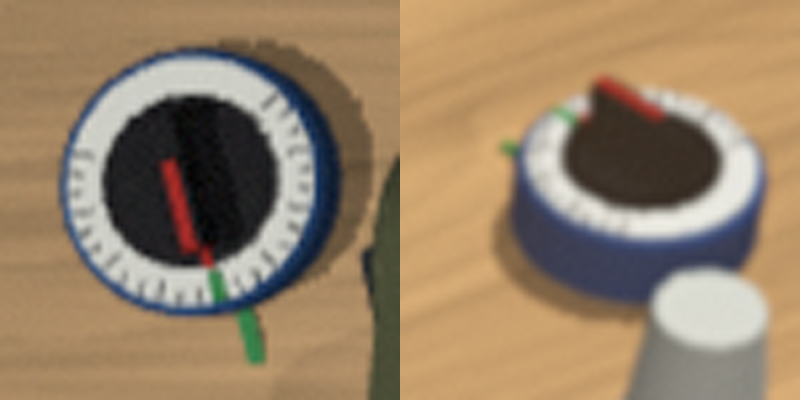

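The top crop shows the red pointer running (168,160)→(190,250) with its tip at (208,262), meeting the green mark at (213,272)–(222,303). I'll put a number on the residual.

```bash
python3 - <<'E'
from h import *
im=cv2.imread("pics/top4.png");hsv=cv2.cvtColor(im,cv2.COLOR_BGR2HSV)[270:345,140:215]
hs=cv2.resize(hsv,None,fx=8,fy=8,interpolation=1)
P=lambda u,v,z:onz("top",(140+u*.1875-.4,270+v*.1875-.4),z)[:2]
ang=lambda d:np.arctan2(-d[1],-d[0]).round(3)
a,b=P(168,160,.073),P(190,250,.073);print("bar",ang(b-a))
for c in(np.array([.4905,.2507]),P(190,181,.045)):
  print(c,"tip",ang(P(208,262,.045)-c),"green",ang(P(213,272,.041)-c),ang(P(222,303,.041)-c))
m=cv2.inRange(hsv,(45,90,50),(85,255,255));n,l,s,ce=cv2.connectedComponentsWithStats(m);print(s,ce)
gx=[P(240/1,308,0),P(258,362,0)];d=gx[1]-gx[0];print("ground strip",ang(d),[ang(g-[.489,.2505]) for g in gx])
E
```

```text
bar 0.249
[0.4905 0.2507] tip 0.245 green 0.251 0.261
[0.49049149 0.24999721] tip 0.227 green 0.235 0.249
[[   0    0   75   75 5586]
 [  40   51    2    6    9]
 [  45   58    5   10   30]] [[36.94289295 36.83566058]
 [40.33333333 53.66666667]
 [46.63333333 62.6       ]]
ground strip 0.329 [np.float64(0.236), np.float64(0.265)]
```

The pointer is within about 0.02 rad of the zero mark, and the arm is clear of everything. Handing in.

```bash
python3 -c "
from station import ctrl
print(ctrl.hand_in())"
```

```text
the job is handed in; nothing more can be done
None
```

I handed the job in after about 17 s of the 72 s: the plate is home against the stop bar (about 0.6 mm measured), the tare pointer is within about 0.02 rad of the zero mark, and the cups stood in their ring after the drag; no verdict came back.

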